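# Clamp a filter cassette with the spoked wheel

### The job

Stand the blue-banded filter cassette upright on the bed of the clamp, between its two plates, and let go of it. Then turn the spoked wheel clockwise (seen from above), pushing one spoke after another where the hood leaves them open, until the sliding plate clamps the cassette firmly against the end plate; feel for it and do not over-tighten, or the cassette is crushed. Close the plate only by the wheel, leave everything else where it is, and finish clear of the clamp.

Things in the scene. Friction and masses are not known exactly. Their poses are not given: they have to be found in the camera images.
- cassette: the filter cassette to clamp: an upright white plastic slab with a blue band near the top, 80 mm wide (its x) by 25 mm thick (its y) by 115 mm tall, 0.28 kg give or take a third. Origin at the centre of its underside, z up. It starts standing in a low grey tray (floor 4 mm thick, rim 14 mm high); pinch it across the thickness from above.
- nest (a point): middle of the clamp's bed, on its top face 30 mm above the bench; the cassette stands here, width along this point's x, thickness along y, either way round. -y points to the end plate, +y to the sliding plate and wheel, z up. The bed is 92 mm wide in x between two 12 mm high lips; 12 mm guide rods run along y at x = +-57 mm, 32 mm above it. Anywhere between the plates is right: the sliding plate pushes it home.
- endplate: the fixed aluminium end plate, 135 mm wide, 82 mm tall, against which the cassette is clamped (a standing cassette rises 33 mm above it). Origin at the bottom middle of its clamping face, at bed height; axes as the clamp's, the bed lies on its +y side. Its place along the bed differs from run to run, and it is faced with a black rubber backing pad that stands 2 to 12 mm proud of it: how much is not measured.
- jaw: the sliding plate, blue-faced, 84 mm wide, its top 75 mm above the bed. Origin at the bottom middle of its pressing face, at bed height; axes as the clamp's. It moves along -y, 15.5 mm for each radian of the wheel. It starts 66 to 89 mm from the end plate's face, and yields on stiff springs (about 25 N per mm) when it bears on something. Do not push it by hand.
- hub (a point): centre of the spoked wheel, on its vertical axis, at mid-height of the spokes, 165 mm over the bench. Axes as the clamp's; they do not turn with the wheel. Four level 10 mm steel rods at right angles run from the hub (radius 22 mm) to 24 mm ball knobs centred 88 mm out. Below, a blue gear housing (100 mm in x, 80 in y) reaches 100 mm over the bench, with a 40 mm column from it to the hub.
- clamp: the white base of the clamp; axes as nest, origin on the bench. A flat clear hood with a yellow front edge covers the +x side of the wheel: from 13 to 111 mm in x and +-108 mm in y of hub, 191 to 203 mm over the bench, on two posts at x = +100 mm. The spokes can be pushed from above only on the open -x side.
- wheel (a joint): turn of the wheel, rad, growing clockwise from above (closing). At q the red-knobbed spoke points at angle -q from hub's x towards its y (0: along +x); the others at 90 degree steps. It stays where left (a tight one springs back a little). Drag is about 5 N pushed 70 mm from the axis; once the plate bears on the cassette it climbs within a few mm: 10 to 12 N is firm, some 17 N or more crushes the cassette.
- spare: a like cassette with an orange band, standing in the same tray: leave it. Origin at the centre of its underside.
- flask: empty conical glass flask, 82 mm wide, 130 mm tall: leave it. Origin under its centre.
- bottle: amber bottle, 66 mm wide, 150 mm tall: leave it. Origin under its centre.
- microplate: flat white well plate, 86 by 127 by 14 mm: leave it. Origin under its centre.
- tipbox: blue pipette tip box with a clear lid, 85 by 120 by 67 mm: leave it. Origin under its centre.
- pipette: blue hand pipette lying on the bench, 235 mm long: leave it. Origin under its middle.

How it is judged:
By the outcome, as a careful person would: the job done as asked, in the order asked, and still so for the second after the job is handed in, with the robot touching nothing.
It also fails if it takes over 72 s, if anything falls off the work surface, if the arm or the gripper's body presses on something with over 40 N, if the wrist force passes 120 N, or if a joint passes its speed limit or range.

### The arm

A 7-joint arm with a two-finger parallel gripper is mounted at the origin on the work surface. World frame = base frame: x ahead of the robot, y to its left, z up, the work surface at z = 0. Lengths are in m, angles in degrees, forces in N, time in s.
With the tool pointing down it reaches from about 0.425 to 0.875 m from the base axis. Payload 4.7 kg.
Tool frame: the origin (TCP) lies midway between the tips of the shut fingers; the grasp point (between the pads) lies 19 mm behind it; z points along the fingers, y is the line along which they close (so a half turn about z gives the same grasp; the last joint's range is limited). The gripper opens to 87 mm and grips with 3 to 60 N. Pads are 19 mm wide; open, the fingers measure 117 mm over their backs; the gripper's body (75 mm by 190 mm) begins 51 mm behind the grasp point.
Start: joints at [66.641, 18.392, -4.016, 83.108, 1.295, 78.541, -3.26], TCP at [0.266, -0.593, 0.223] pointing down, gripper open.
Joint ranges: [-163.93, 163.93], [-17.29, 119.83], [-79.2, 71.16], [3.27, 140.29], [-89.18, 269.18], [5.43, 117.66], [-154.24, 154.24]. Speed limits (degrees/s): [147.25, 147.25, 180, 180, 180, 180, 180].

### API

Orientations are given as [roll, pitch, yaw] about the fixed x, y, z axes, in that order (R = Rz(yaw) Ry(pitch) Rx(roll)).
In Python, from cell import env, viewer, boxes_of, masks_of gives the robot as it stands. The module is installed in compiled form; this text tells all that it offers.
- The arm moves only by the tool apply_moves, never from a script. Its argument "moves" is a list of rows, each a list of 7 numbers: the shift along the tool's x, y, z scaled (see below), then the turn, a rotation vector about the tool's x, y, z scaled (see below), then the opening, from 0 (shut) to 1 (fully open). A call has 1 to 20 rows; each row is the pose to reach, as a shift and turn from the pose commanded when the call began, along the tool's axes at that moment; what a row does not reach only later rows make up. The controller multiplies each number of a shift by 0.2 m and each number of a turn by 1.5 rad. A row lasts 1/10 s, in which the tool goes at most 50 mm and 8.59 degrees, less where a joint would pass 70% of its speed; a pose out of reach is approached as far as the arm can. A call with a number of a shift or a turn outside -1 to 1 is refused whole. A call with a gripper value outside its range is refused whole. The fingers move at their own pace and stop on an object; "grip_force" is the grip in N (left out, the last holds). Time passes only in rows, so rows that repeat a pose let the fingers close. It gives the time, the measured TCP pose, the force, the opening and the grip force at its end, in the units of the state.
- env.get_obs(): the state, without advancing time (a new reading comes with each control period).
- viewer.read_camera(name): name is "scene" or "top"; returns the picture (480x640x3 uint8, red, green, blue); there is no depth.
- viewer.get_calibration(name): a dict with "fov_y" (degrees; the focal length in pixels is half the picture's height over the tangent of half this angle, whatever the lens; pixels are square), "cx", "cy" (the principal point, pixels), "position" and "orientation" of the camera in the world. Camera axes: x right, y up, looking along -z (the intrinsics and any distortion apply to the point x, -y, -z); pixel columns grow to the right and rows downward; lengths in m; the calibration is good to about 2 mm. A picture is of the moment at which its call begins. get_calibration takes no time and is no camera call.
- env.sign_off(): hands the job in; it is judged then, once.
Trained networks look in the newest picture that a camera, given by its name, has taken for a name from the list of things; names that differ only in an ending like _2 or _b are one class to them, and where a whole thing is asked for, a point or a joint stands for the part that bears it (a point fixed in the world has none). Each returns a list of dicts, best first, with "conf" (0 to 1); they miss things now and then, are a little off and sometimes report something else, mostly with a low value. They report only what shows in the picture. A call takes as long as a camera call.
- boxes_of(camera, target): "location" ([column, row] in pixels, amid what is visible of it).
- masks_of(camera, target): "pixels" (480x640 bool, what is visible of it) and "location" ([column, row] in pixels, amid what is visible of it).
The state is a dict: "time_s": time; "qpos": joint angles; "joint_velocities": joint speeds; "effort": joint torques, N m; "tool_pos": TCP position; "tool_rot": TCP orientation; "force": force on the tool from outside, world axes, zero at the start; "wrist_torque": the same for the moment, N m; "grip_width": finger opening in m; "grasp_force": force on a finger pad.
Only numpy, scipy, OpenCV 4.12 (cv2) and the standard library are available. Lean on these libraries where they do the work, as an engineer would, in place of code of your own. Each camera call takes 0.05 s, during which the arm holds its last target. There are 200 camera calls.

## Working session

There is one attempt and no reset: what is moved stays moved. The work goes in short steps, Python scripts to look and compute and a tool call to move; the robot and the scene stay as the last step left them, time stands still between calls to the robot, and variables do not carry over. Pictures are saved under pics/ and viewed, at most 10 in all, crops included, and the job is handed in when it is done.

Besides the shell and the picture viewer there is one more tool, called in YAML: its name, and indented under it one key for each argument. apply_moves: Moves the arm, as the interface text tells. Shifts and turns lie within -1 to 1; 1 stands for 0.2 m of shift or 1.5 rad of turn. Its arguments: {"type":"object","properties":{"moves":{"type":"array","items":{"type":"array","items":{"type":"number","minimum":-1,"maximum":1}}},"grip_force":{"type":"number"}},"required":["moves"]}

```bash
mkdir -p pics; cat > h.py <<'E'
import numpy as np, cv2
from scipy.spatial.transform import Rotation as R
from cell import env, viewer, boxes_of, masks_of
E
python3 - <<'E'
from h import *
print(env.get_obs())
for n in("scene","top"):
    print(n,viewer.get_calibration(n)); cv2.imwrite(f"pics/{n}0.png",viewer.read_camera(n)[:,:,::-1])
E
```

```text
{'time_s': 0.0, 'qpos': array([66.64041737, 18.43944485, -4.01383232, 83.17433242,  1.29502314,
       78.54200944, -3.2627137 ]), 'joint_velocities': array([-0.02300347, -0.03965892, -0.00789411, -0.04445116,  0.08083647,
       -0.02218096,  0.00248851]), 'effort': array([-4.88238254e-05, -4.91290891e+01, -4.04072385e-01, -3.12536001e+01,
       -6.38788892e-02,  4.36902547e-02,  1.64138864e-04]), 'tool_pos': array([ 0.26582089, -0.59254941,  0.22146192]), 'tool_rot': array([-1.79889452e+02,  6.36281722e-03,  2.41650043e+01]), 'force': array([-0.34497887,  0.47897284,  1.08178139]), 'wrist_torque': array([0.00700438, 0.00945641, 0.00481547]), 'grasp_force': 0.0, 'grip_width': 0.08689519333854773}
scene {'fov_y': 50.15480675509723, 'cx': 320.19432856874295, 'cy': 245.77288925212477, 'position': array([ 0.96591975, -0.61442774,  1.10902382]), 'orientation': array([33.83734827, -0.77477632, 31.65364864])}
top {'fov_y': 55.43682507190383, 'cx': 318.030143442608, 'cy': 240.41844348635942, 'position': array([ 0.51204729, -0.03562051,  1.27767182]), 'orientation': array([  4.31621586,  -1.4106275 , -89.74871561])}
```

View pics/scene0.png

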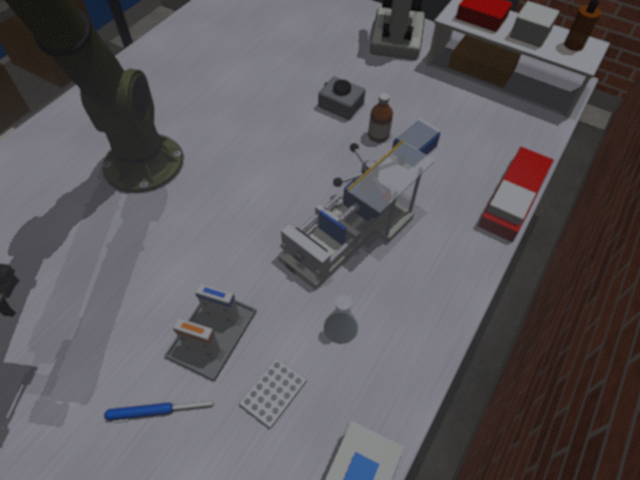

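View pics/top0.png

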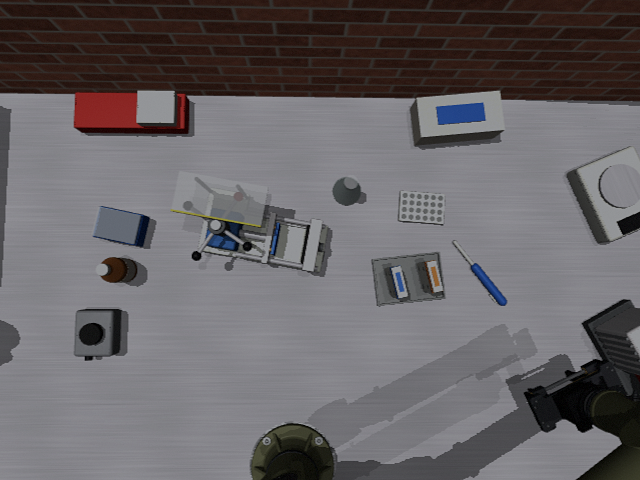

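The scene picture shows the tray with both cassettes (blue one at about 215,300) and the clamp at about (350,210). In the top picture the blue-banded cassette is at (399,283), the end plate near (313,244), the jaw near (275,238) and the hub near (218,227), with the hood on the +x side (up).

```bash
cat >> h.py <<'E'
def cam(n):
    c=viewer.get_calibration(n); f=240/np.tan(np.radians(c["fov_y"]/2))
    return c,f,R.from_euler("xyz",c["orientation"],degrees=True).as_matrix()
def ray(n,uv,z):
    c,f,M=cam(n); d=M@np.array([(uv[0]-c["cx"])/f,-(uv[1]-c["cy"])/f,-1]); p=c["position"]
    return p+d*(z-p[2])/d[2]
def proj(n,P):
    c,f,M=cam(n); q=(np.atleast_2d(P)-c["position"])@M
    return np.c_[c["cx"]+f*q[:,0]/-q[:,2], c["cy"]-f*q[:,1]/-q[:,2]]
E
python3 - <<'E'
from h import *
I=viewer.read_camera("top")[:,:,::-1]
for t in["cassette","spare","hub","endplate","jaw","clamp","wheel","bottle","flask","tipbox"]:
    for d in masks_of("top",t)[:2]:
        m=d["pixels"]; r=cv2.minAreaRect(np.argwhere(m)[:,::-1].astype(np.float32))
        print(t,round(d["conf"],2),np.round(d["location"],1),m.sum(),[np.round(x,1) for x in r])
for t in["cassette","hub","endplate","jaw"]:
    for d in masks_of("scene",t)[:1]: print("scene",t,round(d["conf"],2),d["location"])
a=cv2.resize(I[165:285,170:335],None,fx=4.8,fy=4.8,interpolation=cv2.INTER_CUBIC); cv2.imwrite("pics/c1.png",a)
b=cv2.resize(I[240:315,365:455],None,fx=7,fy=7,interpolation=cv2.INTER_CUBIC); cv2.imwrite("pics/c2.png",b)
E
```

```text
cassette 0.56 [395.5 281. ] 536 [array([395.3, 281.6]), array([31.6, 18. ]), np.float64(78.7)]
spare 0.77 [428.1 277.5] 653 [array([430. , 276.8]), array([33.6, 21. ]), np.float64(77.5)]
hub 0.88 [240.7 221.3] 8399 [array([248.6, 226.1]), array([158.8,  85.8]), np.float64(10.3)]
endplate 0.75 [310.7 243.5] 665 [array([315.2, 245.2]), array([17.6, 52.5]), np.float64(11.8)]
jaw 0.26 [241.1 220.5] 8455 [array([249. , 225.9]), array([158.3,  86.5]), np.float64(10.1)]
clamp 0.86 [240.1 223.1] 8254 [array([248.8, 225.8]), array([157.8,  85.6]), np.float64(10.0)]
wheel 0.63 [215.4 232.8] 613 [array([218.8, 235.3]), array([40.5, 61.4]), np.float64(78.9)]
bottle 0.67 [115.9 268.9] 883 [array([116., 270.]), array([26., 42.]), np.float64(90.0)]
bottle 0.33 [312.8 244.7] 724 [array([315.4, 245.5]), array([17.8, 53.7]), np.float64(10.7)]
flask 0.66 [216.7 232.4] 559 [array([219.7, 235.9]), array([38., 60.]), np.float64(80.0)]
flask 0.41 [422.6 208.5] 1335 [array([421.6, 207.3]), array([45.5, 31. ]), np.float64(3.7)]
tipbox 0.82 [120.8 224.9] 1694 [array([120.8, 226. ]), array([53.4, 32.8]), np.float64(11.7)]
scene cassette 0.97 [215.7, 301.9]
scene hub 0.91 [365.5, 208.3]
scene endplate 0.73 [308.1, 250.5]
scene jaw 0.62 [331.6, 227.9]
```

View pics/c1.png

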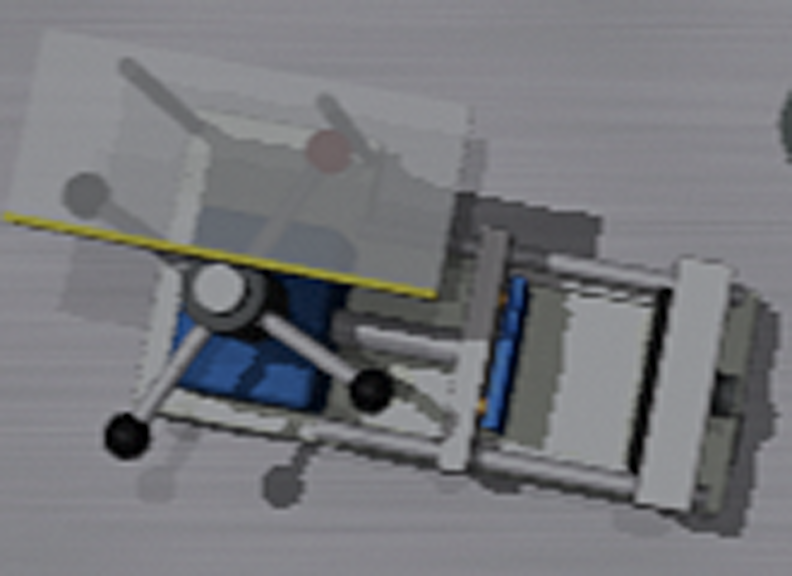

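View pics/c2.png

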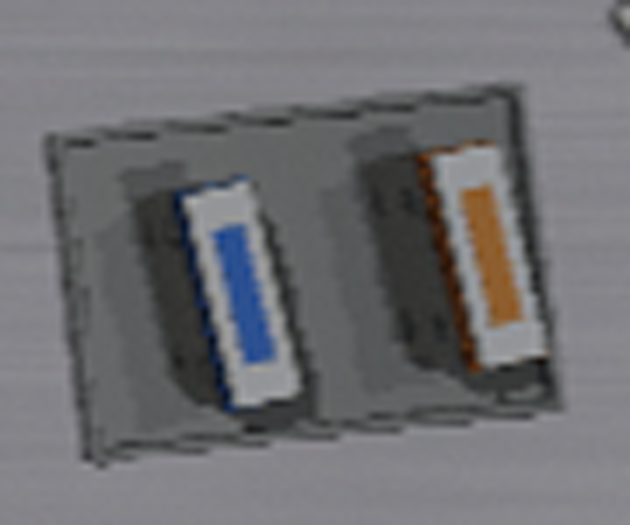

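The crops show the four knobs: crop-1 (127,437), (371,390), (86,194) and red (327,151). The end plate's top is at (637–735, 258–508), and the jaw's blue face at about x=500–525. The cassette's top corners in crop 2 are (180,190), (247,180), (300,398) and (233,408).

```bash
python3 - <<'E'
from h import *
c1=lambda x,y:((x+.5)/4.8-.5+170,(y+.5)/4.8-.5+165)
c2=lambda x,y:((x+.5)/7-.5+365,(y+.5)/7-.5+240)
g=lambda p,z:ray("top",c1(*p),z)[:2]
K=np.array([g(p,.165) for p in[(327,151),(371,390),(127,437),(86,194)]]) # red,+90..
hub=K.mean(0);print("knobs",K.round(4),"hub",hub.round(4),"r",np.linalg.norm(K-hub,axis=1).round(4))
for k in K-hub: print("ang",np.degrees(np.arctan2(k[1],k[0])).round(1))
E4=np.array([g(p,.112) for p in[(680,258),(735,265),(693,508),(637,503)]]);print("end",E4.round(4))
yw=np.degrees(np.arctan2(*(E4[0]-E4[3])[::-1]));print("len",np.linalg.norm(E4[0]-E4[3]),"yaw",yw, "yaw2",np.degrees(np.arctan2(*(E4[1]-E4[2])[::-1])))
ye=np.degrees(np.arctan2(*(g((5,215),.203)-g((435,295),.203))))
d=g((5,215),.203)-g((435,295),.203);print("hood edge len",np.linalg.norm(d),"yaw of y-90",np.degrees(np.arctan2(d[1],d[0]))-90, "hub-dist",[g((5,215),.203),g((435,295),.203)])
J=[g(p,.105) for p in[(515,278),(486,430)]];print("jaw",np.round(J,4),np.linalg.norm(J[0]-J[1]))
C=np.array([ray("top",c2(*p),.119)[:2] for p in[(180,190),(247,180),(300,398),(233,408)]])
print("cas",C.round(4),C.mean(0).round(4),[np.linalg.norm(C[i]-C[i-1]).round(4) for i in range(4)])
w=(C[0]+C[1]-C[2]-C[3]);print("width dir deg",np.degrees(np.arctan2(w[1],w[0])))
print("scene check cas,hub,end,knobs",proj("scene",[[*C.mean(0),.119],[*hub,.165],[*E4.mean(0),.112],[*K[1],.165],[*K[2],.165]]).round(1))
E
```

```text
knobs [[0.704  0.1347]
 [0.5818 0.1103]
 [0.5573 0.2326]
 [0.6808 0.2563]] hub [0.631  0.1835] r [0.0878 0.0881 0.0885 0.0883]
ang -33.8
ang -123.9
ang 146.3
ang 55.6
end [[ 0.6569 -0.0463]
 [ 0.6533 -0.0758]
 [ 0.5234 -0.054 ]
 [ 0.526  -0.0242]]
len 0.13279641917495288 yaw -9.572521486314256 yaw2 -9.538385117815029
hood edge len 0.2141673608753415 yaw of y-90 -10.2064883690215 hub-dist [array([0.6643488 , 0.28555357]), array([0.62639916, 0.07477529])]
jaw [[0.6463 0.0421]
 [0.5646 0.0567]] 0.08302440197532374
cas [[ 0.5337 -0.2479]
 [ 0.5375 -0.2724]
 [ 0.4588 -0.2909]
 [ 0.4551 -0.2665]] [ 0.4963 -0.2694] [np.float64(0.0808), np.float64(0.0248), np.float64(0.0809), np.float64(0.0247)]
width dir deg 13.302893818781065
scene check cas,hub,end,knobs [[214.  292. ]
 [369.3 171.2]
 [304.3 242.4]
 [337.  182.2]
 [353.2 147.3]]
```

```bash
python3 - <<'E'
from h import *
I=viewer.read_camera("scene")[:,:,::-1]
cv2.imwrite("pics/s1.png",cv2.resize(I[110:300,265:465],None,fx=4,fy=3.1*4/4*1.0 if False else 3,interpolation=cv2.INTER_CUBIC))
E
```

```text
(no output)
```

View pics/s1.png

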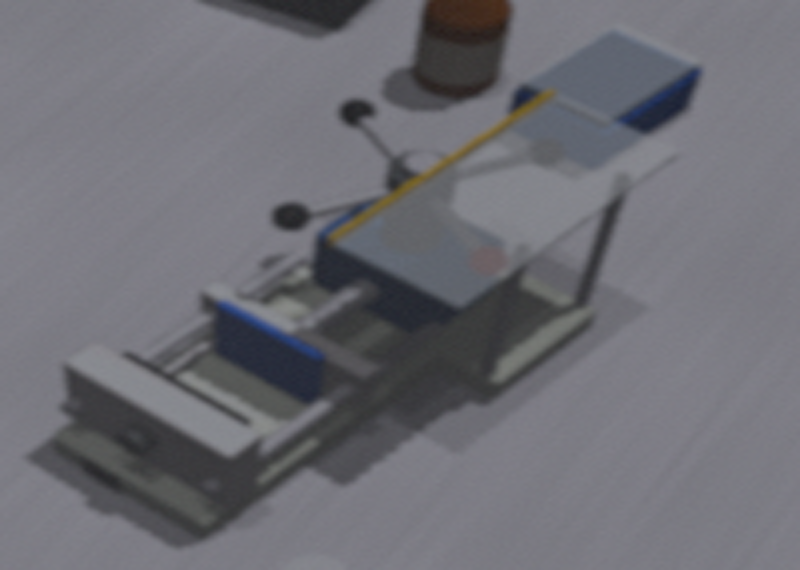

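The crop agrees with the top-view measurements: the jaw faces the end plate, and the two black knobs are open on the -x side. I'm now moving toward the cassette. I'll grip it off-centre, towards the clamp's -x side, so the gripper body misses the hood.

apply_moves:
  moves:
    - [0.2,-0.13,-0.15,0,0,0.04,0.63]
    - [0.4,-0.26,-0.15,0,0,0.08,0.63]
    - [0.6,-0.39,-0.15,0,0,0.127,0.63]
    - [0.79,-0.515,-0.15,0,0,0.127,0.63]
    - [0.79,-0.515,-0.15,0,0,0.127,0.63]
    - [0.79,-0.515,-0.15,0,0,0.127,0.63]

```text
time_s: 1.5
tool_pos: [0.369, -0.4335, 0.2531]
tool_rot: [179.9, 0.0, 13.4]
force: [-0.1, 0.2, -0.2]
grip_width: 0.0559
grasp_force: 0.0
```

```bash
cat >> h.py <<'E'
def rel(targets):
    "rows for world targets (x,y,z,yaw) from the measured pose"
    o=env.get_obs(); M=R.from_euler("xyz",o["tool_rot"],degrees=True)
    print("t",o["time_s"],"pos",o["tool_pos"].round(4),"rot",o["tool_rot"].round(2),"F",o["force"].round(2),"w",round(o["grip_width"],4),"gf",round(o["grasp_force"],1),"q",o["qpos"].round(0))
    for x,y,z,yaw in targets:
        s=M.inv().apply(np.array([x,y,z])-o["tool_pos"])/.2
        r=(M.inv()*R.from_euler("xyz",[180,0,yaw],degrees=True)).as_rotvec()/1.5
        print([*s.round(3),*r.round(3)])
E
python3 -c "
from h import *
rel([(.470,-.2756,.25,13.3),(.470,-.2756,.090,13.3)])"
```

```text
t 1.5 pos [ 0.369  -0.4335  0.2531] rot [179.93   0.    13.43] F [-0.13  0.24 -0.19] w 0.0559 gf 0.0 q [ 55.   8.  -9.  92.   1.  80. -31.]
[np.float64(0.675), np.float64(-0.651), np.float64(0.015), np.float64(0.001), np.float64(0.0), np.float64(0.002)]
[np.float64(0.675), np.float64(-0.652), np.float64(0.815), np.float64(0.001), np.float64(0.0), np.float64(0.002)]
```

apply_moves:
  moves:
    - [0.22,-0.21,0,0,0,0.002,0.63]
    - [0.45,-0.43,0,0,0,0.002,0.63]
    - [0.675,-0.651,0,0,0,0.002,0.63]
    - [0.675,-0.651,0.1,0,0,0.002,0.63]
    - [0.675,-0.651,0.3,0,0,0.002,0.63]
    - [0.675,-0.651,0.45,0,0,0.002,0.63]
    - [0.675,-0.651,0.45,0,0,0.002,0.63]

```text
time_s: 2.2
tool_pos: [0.4659, -0.277, 0.158]
tool_rot: [-179.7, 0.4, 12.9]
force: [-0.4, 0.5, -0.7]
grip_width: 0.0548
grasp_force: 0.0
```

```bash
python3 -c "
from h import *
rel([(.470,-.2756,.090,13.3)])
I=viewer.read_camera('scene')[:,:,::-1]
cv2.imwrite('pics/s2.png',cv2.resize(I[230:390,110:300],None,fx=3.5,fy=3.5,interpolation=cv2.INTER_CUBIC))"
```

```text
t 2.2 pos [ 0.4659 -0.277   0.158 ] rot [-179.67    0.39   12.94] F [-0.44  0.47 -0.66] w 0.0548 gf 0.0 q [ 44.   9. -17. 102.   3.  69. -51.]
[np.float64(0.024), np.float64(-0.0), np.float64(0.34), np.float64(-0.004), np.float64(0.005), np.float64(-0.004)]
```

View pics/s2.png

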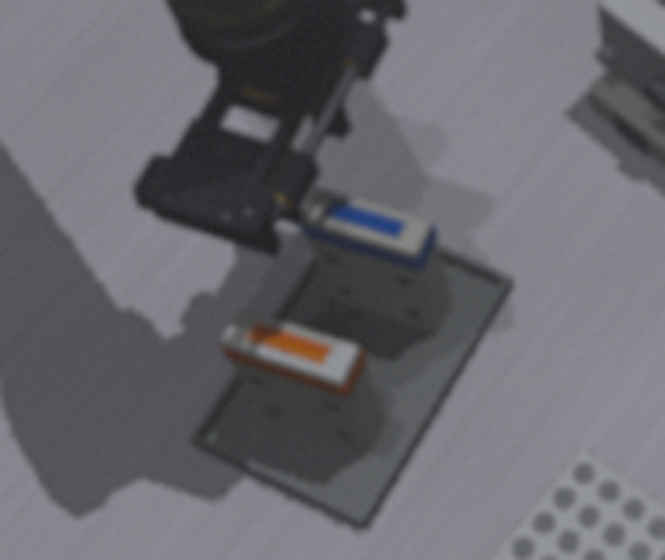

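The fingers straddle the blue cassette at its -x end (crop about 310,210), and the spare is clear. I'm letting it settle while going lower.

apply_moves:
  moves:
    - [0,0,0.15,0,0,0,0.63]
    - [0,0,0.15,0,0,0,0.63]
    - [0,0,0.15,0,0,0,0.63]

```text
time_s: 2.55
tool_pos: [0.4699, -0.278, 0.1341]
tool_rot: [179.9, -0.0, 13.0]
force: [-0.2, 0.2, -1.0]
grip_width: 0.055
grasp_force: 0.0
```

```bash
python3 -c "
from h import *
rel([(.470,-.2756,.090,13.3)])"
```

```text
t 2.55 pos [ 0.4699 -0.278   0.1341] rot [ 1.7994e+02 -5.0000e-02  1.2990e+01] F [-0.17  0.25 -1.02] w 0.055 gf 0.0 q [ 44.  10. -18. 104.   3.  66. -52.]
[np.float64(0.003), np.float64(-0.012), np.float64(0.221), np.float64(0.001), np.float64(-0.001), np.float64(-0.004)]
```

apply_moves:
  moves:
    - [0.003,-0.01,0.11,0,0,-0.003,0.63]
    - [0.003,-0.01,0.22,0,0,-0.003,0.63]
    - [0.003,-0.01,0.22,0,0,-0.003,0.63]
    - [0.003,-0.01,0.22,0,0,-0.003,0.1]
    - [0.003,-0.01,0.22,0,0,-0.003,0.1]
    - [0.003,-0.01,0.22,0,0,-0.003,0.1]
    - [0.003,-0.01,0.22,0,0,-0.003,0.1]
    - [0.003,-0.01,0.22,0,0,-0.003,0.1]
  grip_force: 45

```text
time_s: 3.35
tool_pos: [0.4701, -0.2751, 0.0892]
tool_rot: [179.9, -0.0, 13.3]
force: [-1.0, 1.0, 3.9]
grip_width: 0.0246
grasp_force: 44.6
```

```bash
python3 -c "
from h import *
rel([])"
```

```text
t 3.35 pos [ 0.4701 -0.2751  0.0892] rot [ 1.7993e+02 -4.0000e-02  1.3340e+01] F [-0.96  0.99  3.9 ] w 0.0246 gf 44.6 q [ 43.  13. -18. 107.   4.  61. -53.]
```

The grip is good (24.6 mm opening, 45 N). Lifting and turning toward the clamp.

apply_moves:
  moves:
    - [0,0,-0.1,0,0,0,0.1]
    - [0,0,-0.3,0,0,0,0.1]
    - [0,0,-0.5,0,0,0,0.1]
    - [0,0,-0.7,0,0,0,0.1]
    - [0,0,-0.9,0,0,0,0.1]
    - [0,-0.1,-0.98,0,0,0.05,0.1]
    - [0.1,-0.25,-0.98,0,0,0.1,0.1]
    - [0.15,-0.4,-0.98,0,0,0.15,0.1]
    - [0.2,-0.6,-0.98,0,0,0.2,0.1]
    - [0.2,-0.7,-0.98,0,0,0.27,0.1]
    - [0.2,-0.7,-0.98,0,0,0.27,0.1]
    - [0.2,-0.7,-0.98,0,0,0.27,0.1]

```text
time_s: 4.55
tool_pos: [0.4759, -0.1293, 0.2841]
tool_rot: [179.9, 0.1, -9.8]
force: [-0.6, -0.6, -3.9]
grip_width: 0.0247
grasp_force: 44.6
```

```bash
python3 -c "
from h import *
rel([(.5696,.0052,.27,-10),(.5696,.0052,.15,-10),(.5696,.0052,.1165,-10)])"
```

```text
t 4.55 pos [ 0.4759 -0.1293  0.2841] rot [ 1.7995e+02  5.0000e-02 -9.7700e+00] F [-0.59 -0.61 -3.86] w 0.0247 gf 44.6 q [ 37.  -1. -24.  98.  -0.  83. -87.]
[np.float64(0.347), np.float64(-0.742), np.float64(0.07), np.float64(0.001), np.float64(0.001), np.float64(0.003)]
[np.float64(0.348), np.float64(-0.743), np.float64(0.67), np.float64(0.001), np.float64(0.001), np.float64(0.003)]
[np.float64(0.348), np.float64(-0.743), np.float64(0.837), np.float64(0.001), np.float64(0.001), np.float64(0.003)]
```

apply_moves:
  moves:
    - [0.1,-0.2,0.0,0,0,0.003,0.1]
    - [0.2,-0.4,0.0,0,0,0.003,0.1]
    - [0.3,-0.6,0.0,0,0,0.003,0.1]
    - [0.347,-0.742,0.1,0,0,0.003,0.1]
    - [0.347,-0.742,0.3,0,0,0.003,0.1]
    - [0.347,-0.742,0.3,0,0,0.003,0.1]
    - [0.347,-0.742,0.3,0,0,0.003,0.1]
    - [0.347,-0.742,0.3,0,0,0.003,0.1]

```text
time_s: 5.35
tool_pos: [0.5713, 0.0033, 0.2263]
tool_rot: [180.0, -0.2, -10.3]
force: [-0.6, -0.9, -2.2]
grip_width: 0.0249
grasp_force: 44.6
```

```bash
python3 -c "
from h import *
rel([(.5696,.0052,.14,-10),(.5696,.0052,.1165,-10)])
I=viewer.read_camera('scene')[:,:,::-1]
cv2.imwrite('pics/s3.png',cv2.resize(I[110:300,240:440],None,fx=3.1,fy=3.1,interpolation=cv2.INTER_CUBIC))"
```

```text
t 5.35 pos [0.5713 0.0033 0.2263] rot [ 1.7999e+02 -1.5000e-01 -1.0280e+01] F [-0.55 -0.88 -2.2 ] w 0.0249 gf 44.6 q [  25.   11.  -32.   94.    6.   77. -108.]
[np.float64(-0.011), np.float64(-0.008), np.float64(0.432), np.float64(0.0), np.float64(-0.002), np.float64(-0.003)]
[np.float64(-0.011), np.float64(-0.008), np.float64(0.549), np.float64(0.0), np.float64(-0.002), np.float64(-0.003)]
```

View pics/s3.png

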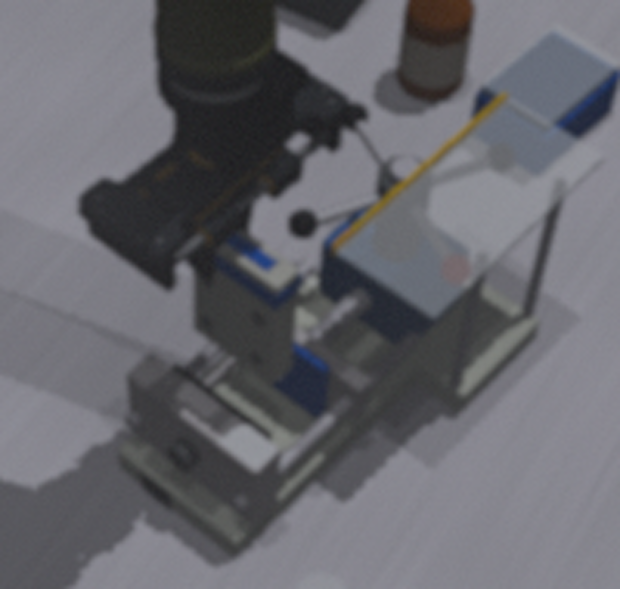

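The cassette hangs over the bed between the plates (crop about 245,300), and the gripper body sits beside the hood's yellow edge. Lowering.

apply_moves:
  moves:
    - [-0.01,-0.008,0.1,0,0,-0.002,0.1]
    - [-0.01,-0.008,0.2,0,0,-0.002,0.1]
    - [-0.01,-0.008,0.3,0,0,-0.002,0.1]
    - [-0.01,-0.008,0.4,0,0,-0.002,0.1]
    - [-0.01,-0.008,0.43,0,0,-0.002,0.1]
    - [-0.01,-0.008,0.43,0,0,-0.002,0.1]
    - [-0.01,-0.008,0.43,0,0,-0.002,0.1]

```text
time_s: 6.1
tool_pos: [0.5696, 0.0068, 0.1403]
tool_rot: [-180.0, -0.2, -10.0]
force: [0.1, -0.3, -3.0]
grip_width: 0.0244
grasp_force: 44.6
```

```bash
python3 -c "
from h import *
rel([(.5696,.0052,.1165,-10)])"
```

```text
t 6.1 pos [0.5696 0.0068 0.1403] rot [-1.7999e+02 -1.6000e-01 -9.9900e+00] F [ 0.08 -0.26 -3.02] w 0.0244 gf 44.6 q [  25.   14.  -32.  100.    8.   68. -110.]
[np.float64(0.001), np.float64(0.008), np.float64(0.119), np.float64(-0.0), np.float64(-0.002), np.float64(0.0)]
```

apply_moves:
  moves:
    - [0,0.008,0.06,0,0,0,0.1]
    - [0,0.008,0.11,0,0,0,0.1]
    - [0,0.008,0.12,0,0,0,0.1]
    - [0,0.008,0.124,0,0,0,0.1]
    - [0,0.008,0.124,0,0,0,0.1]

```text
time_s: 6.6
tool_pos: [0.5683, 0.0046, 0.1151]
tool_rot: [179.9, -0.0, -10.0]
force: [-3.6, -1.2, 8.2]
grip_width: 0.0246
grasp_force: 44.9
```

Touchdown (Fz +8). Releasing.

apply_moves:
  moves:
    - [0,0,0,0,0,0,0.32]
    - [0,0,0,0,0,0,0.36]
    - [0,0,0,0,0,0,0.42]
    - [0,0,0,0,0,0,0.42]
    - [0,0,-0.1,0,0,0,0.42]
    - [0,0,-0.3,0,0,0,0.42]
    - [0,0,-0.5,0,0,0,0.42]
    - [0,0,-0.7,0,0,0,0.3]
    - [-0.1,0,-0.8,0,0,-0.1,0]
    - [-0.2,0,-0.8,0,0,-0.2,0]
    - [-0.2,-0.1,-0.8,0,0,-0.3,0]
    - [-0.2,-0.2,-0.8,0,0,-0.4,0]
    - [-0.2,-0.3,-0.8,0,0,-0.5,0]
    - [-0.2,-0.3,-0.8,0,0,-0.6,0]
    - [-0.2,-0.3,-0.8,0,0,-0.7,0]
    - [-0.2,-0.3,-0.8,0,0,-0.8,0]
    - [-0.2,-0.3,-0.8,0,0,-0.9,0]
    - [-0.2,-0.3,-0.8,0,0,-1.0,0]
    - [-0.2,-0.3,-0.8,0,0,-1.0,0]

```text
time_s: 8.5
tool_pos: [0.5391, 0.0717, 0.2735]
tool_rot: [-180.0, -0.0, 76.0]
force: [-0.3, -0.2, -0.6]
grip_width: 0.0006
grasp_force: 0.0
```

```bash
python3 -c "
from h import *
rel([])
I=viewer.read_camera('scene')[:,:,::-1]
J=viewer.read_camera('top')[:,:,::-1]
f=lambda a:cv2.resize(a,(390,380),interpolation=cv2.INTER_CUBIC)
cv2.imwrite('pics/s4.png',np.hstack([f(I[140:290,265:420]),f(J[165:285,200:335])]))"
```

```text
t 8.5 pos [0.5391 0.0717 0.2735] rot [-179.99   -0.     76.03] F [-0.34 -0.23 -0.65] w 0.0006 gf 0.0 q [ 28.   7. -41.  93.   5.  82. -28.]
```

View pics/s4.png

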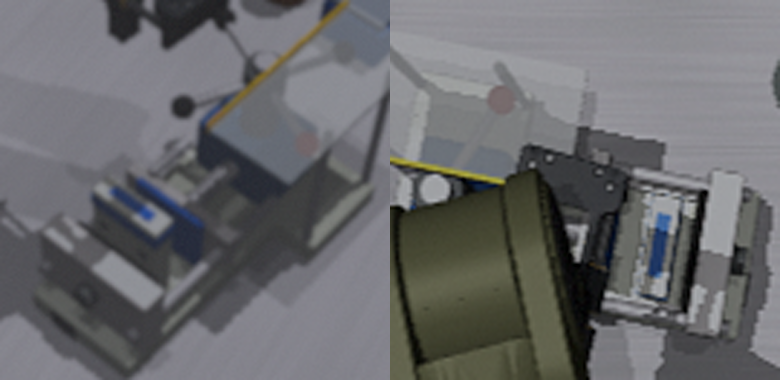

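The cassette stands upright between the pad and the jaw in both views, and the gripper is clear. Now preparing the first wheel stroke.

```bash
cat >> h.py <<'E'
HUB=np.array([.631,.1835])
def w(phi,z=.152,r=.055,off=.0145):
    a=np.radians(phi); p=HUB+r*np.array([np.cos(a),np.sin(a)])+off*np.array([-np.sin(a),np.cos(a)])
    return (*p,z,phi-90)
E
python3 -c "
from h import *
rel([w(239,.25),w(239)])"
```

```text
t 8.6 pos [0.5392 0.0716 0.2736] rot [-179.99   -0.     75.79] F [-0.31 -0.3  -0.61] w 0.0005 gf 0.0 q [ 27.   7. -41.  93.   5.  82. -28.]
[np.float64(0.371), np.float64(0.298), np.float64(0.118), np.float64(-0.0), np.float64(-0.0), np.float64(-0.852)]
[np.float64(0.371), np.float64(0.298), np.float64(0.608), np.float64(-0.0), np.float64(-0.0), np.float64(-0.852)]
```

apply_moves:
  moves:
    - [0.05,0.05,0,0,0,-0.1,0]
    - [0.1,0.1,0,0,0,-0.2,0]
    - [0.15,0.15,0,0,0,-0.3,0]
    - [0.2,0.2,0,0,0,-0.4,0]
    - [0.25,0.25,0,0,0,-0.5,0]
    - [0.3,0.298,0,0,0,-0.6,0]
    - [0.371,0.298,0,0,0,-0.7,0]
    - [0.371,0.298,0.1,0,0,-0.8,0]
    - [0.371,0.298,0.1,0,0,-0.852,0]
    - [0.371,0.298,0.1,0,0,-0.852,0]
    - [0.371,0.298,0.1,0,0,-0.852,0]

```text
time_s: 9.7
tool_pos: [0.6152, 0.129, 0.2539]
tool_rot: [180.0, 0.0, 149.0]
force: [0.2, -0.3, 1.0]
grip_width: 0.0005
grasp_force: 0.0
```

```bash
python3 -c "
from h import *
rel([w(239)])
I=viewer.read_camera('scene')[:,:,::-1]
cv2.imwrite('pics/s5.png',cv2.resize(I[110:290,265:455],None,fx=3.2,fy=3.2,interpolation=cv2.INTER_CUBIC))"
```

```text
t 9.7 pos [0.6152 0.129  0.2539] rot [1.7999e+02 1.0000e-02 1.4900e+02] F [ 0.16 -0.29  0.96] w 0.0005 gf 0.0 q [ 24.  22. -51.  82.  17.  84.  33.]
[np.float64(0.0), np.float64(-0.001), np.float64(0.509), np.float64(0.0), np.float64(0.0), np.float64(-0.0)]
```

View pics/s5.png

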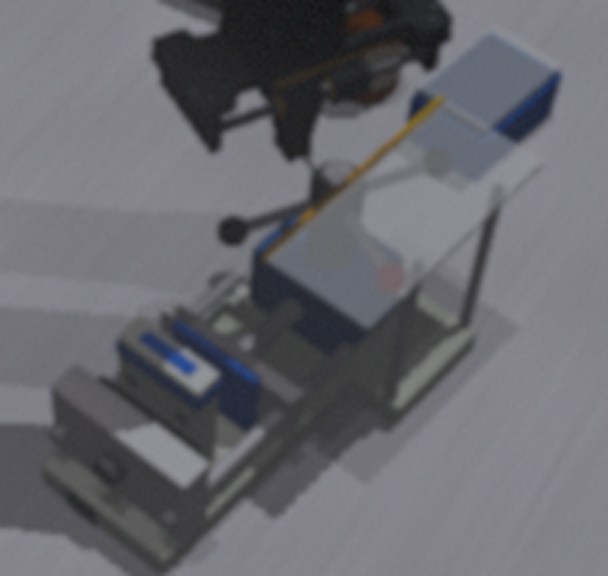

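The fingertip is above the gap just behind the black-knobbed spoke (crop about 295,155), and the cassette stands fine. Descending.

apply_moves:
  moves:
    - [0,0,0.12,0,0,0,0]
    - [0,0,0.25,0,0,0,0]
    - [0,0,0.37,0,0,0,0]
    - [0,0,0.45,0,0,0,0]
    - [0,0,0.5,0,0,0,0]
    - [0,0,0.51,0,0,0,0]
    - [0,0,0.51,0,0,0,0]

```text
time_s: 10.45
tool_pos: [0.6153, 0.1291, 0.1522]
tool_rot: [180.0, 0.0, 149.2]
force: [0.1, -0.4, -0.7]
grip_width: 0.0002
grasp_force: 0.2
```

```bash
python3 -c "
from h import *
rel([w(a) for a in range(233,160,-6)])"
```

```text
t 10.45 pos [0.6153 0.1291 0.1522] rot [1.7998e+02 3.0000e-02 1.4919e+02] F [ 0.12 -0.36 -0.66] w 0.0002 gf 0.2 q [ 24.  26. -49.  90.  20.  73.  31.]
[np.float64(0.029), np.float64(-0.007), np.float64(0.001), np.float64(0.0), np.float64(0.0), np.float64(0.072)]
[np.float64(0.059), np.float64(-0.01), np.float64(0.001), np.float64(0.0), np.float64(0.0), np.float64(0.142)]
[np.float64(0.089), np.float64(-0.01), np.float64(0.001), np.float64(0.0), np.float64(0.0), np.float64(0.212)]
[np.float64(0.118), np.float64(-0.007), np.float64(0.001), np.float64(0.0), np.float64(0.0), np.float64(0.281)]
[np.float64(0.148), np.float64(-0.0), np.float64(0.001), np.float64(0.0), np.float64(0.0), np.float64(0.351)]
[np.float64(0.176), np.float64(0.009), np.float64(0.001), np.float64(0.0), np.float64(0.0), np.float64(0.421)]
[np.float64(0.203), np.float64(0.021), np.float64(0.001), np.float64(0.0), np.float64(0.0), np.float64(0.491)]
[np.float64(0.229), np.float64(0.036), np.float64(0.001), np.float64(0.0), np.float64(0.0), np.float64(0.561)]
[np.float64(0.252), np.float64(0.054), np.float64(0.001), np.float64(0.0), np.float64(0.0), np.float64(0.631)]
[np.float64(0.274), np.float64(0.074), np.float64(0.001), np.float64(0.0), np.float64(0.0), np.float64(0.7)]
[np.float64(0.294), np.float64(0.096), np.float64(0.001), np.float64(0.0), np.float64(0.0), np.float64(0.77)]
[np.float64(0.312), np.float64(0.121), np.float64(0.001), np.float64(0.0), np.float64(0.0), np.float64(0.84)]
[np.float64(0.326), np.float64(0.146), np.float64(0.001), np.float64(0.0), np.float64(0.0), np.float64(0.91)]
```

apply_moves:
  moves:
    - [0.029,-0.007,0,0,0,0.07,0]
    - [0.059,-0.01,0,0,0,0.14,0]
    - [0.089,-0.01,0,0,0,0.21,0]
    - [0.118,-0.007,0,0,0,0.28,0]

```text
time_s: 10.85
tool_pos: [0.5968, 0.1377, 0.1528]
tool_rot: [179.8, 0.3, 124.8]
force: [5.6, -3.8, -4.1]
grip_width: 0.0002
grasp_force: 3.1
```

```bash
python3 -c "
from h import *
o=env.get_obs()
rel([w(a) for a in range(211,130,-5)])"
```

```text
t 10.85 pos [0.5968 0.1377 0.1528] rot [179.79   0.29 124.75] F [ 5.63 -3.76 -4.12] w 0.0002 gf 3.1 q [ 21.  22. -46.  93.  17.  72.   7.]
[np.float64(0.036), np.float64(-0.008), np.float64(0.004), np.float64(0.003), np.float64(0.003), np.float64(0.044)]
[np.float64(0.061), np.float64(-0.012), np.float64(0.004), np.float64(0.003), np.float64(0.003), np.float64(0.102)]
[np.float64(0.086), np.float64(-0.013), np.float64(0.004), np.float64(0.003), np.float64(0.003), np.float64(0.16)]
[np.float64(0.11), np.float64(-0.013), np.float64(0.004), np.float64(0.003), np.float64(0.003), np.float64(0.218)]
[np.float64(0.135), np.float64(-0.01), np.float64(0.003), np.float64(0.003), np.float64(0.003), np.float64(0.276)]
[np.float64(0.159), np.float64(-0.005), np.float64(0.003), np.float64(0.003), np.float64(0.003), np.float64(0.335)]
[np.float64(0.183), np.float64(0.002), np.float64(0.003), np.float64(0.003), np.float64(0.003), np.float64(0.393)]
[np.float64(0.206), np.float64(0.011), np.float64(0.003), np.float64(0.004), np.float64(0.002), np.float64(0.451)]
[np.float64(0.229), np.float64(0.022),
[... 291 characters left out ...]
at64(0.625)]
[np.float64(0.288), np.float64(0.066), np.float64(0.003), np.float64(0.004), np.float64(0.002), np.float64(0.684)]
[np.float64(0.305), np.float64(0.084), np.float64(0.003), np.float64(0.004), np.float64(0.002), np.float64(0.742)]
[np.float64(0.321), np.float64(0.104), np.float64(0.003), np.float64(0.004), np.float64(0.001), np.float64(0.8)]
[np.float64(0.334), np.float64(0.125), np.float64(0.003), np.float64(0.004), np.float64(0.001), np.float64(0.858)]
[np.float64(0.346), np.float64(0.146), np.float64(0.003), np.float64(0.004), np.float64(0.001), np.float64(0.916)]
[np.float64(0.356), np.float64(0.169), np.float64(0.003), np.float64(0.004), np.float64(0.001), np.float64(0.975)]
```

The push force is about 6.4 N at r = 55 mm, which matches the stated drag. Because the arc is rigid about the hub, the same table of rows serves from any commanded angle. Continuing from spoke angle 215° to 137°.

apply_moves:
  moves:
    - [0.029,-0.006,0,0,0,0.07,0]
    - [0.059,-0.01,0,0,0,0.14,0]
    - [0.089,-0.01,0,0,0,0.21,0]
    - [0.118,-0.007,0,0,0,0.28,0]
    - [0.148,0,0,0,0,0.35,0]
    - [0.176,0.009,0,0,0,0.42,0]
    - [0.203,0.021,0,0,0,0.49,0]
    - [0.229,0.036,0,0,0,0.56,0]
    - [0.252,0.054,0,0,0,0.63,0]
    - [0.274,0.074,0,0,0,0.7,0]
    - [0.294,0.096,0,0,0,0.77,0]
    - [0.312,0.121,0,0,0,0.84,0]
    - [0.326,0.146,0,0,0,0.91,0]

```text
time_s: 12.15
tool_pos: [0.5805, 0.2071, 0.1526]
tool_rot: [179.8, 0.2, 46.6]
force: [-2.7, -6.6, 0.8]
grip_width: 0.0001
grasp_force: 3.1
```

```bash
python3 -c "
from h import *
rel([w(137)])"
```

```text
t 12.15 pos [0.5805 0.2071 0.1526] rot [179.83   0.22  46.57] F [-2.68 -6.6   0.82] w 0.0001 gf 3.1 q [  6.  20. -34.  92.  12.  71. -74.]
[np.float64(0.013), np.float64(-0.01), np.float64(0.003), np.float64(0.002), np.float64(0.003), np.float64(-0.005)]
```

apply_moves:
  moves:
    - [0.029,-0.006,0,0,0,0.07,0]
    - [0.059,-0.01,0,0,0,0.14,0]
    - [0.089,-0.01,0,0,0,0.21,0]
    - [0.118,-0.007,0,0,0,0.28,0]
    - [0.148,0,0,0,0,0.35,0]
    - [0.176,0.009,0,0,0,0.42,0]
    - [0.176,0.009,0,0,0,0.42,0]

```text
time_s: 12.85
tool_pos: [0.6053, 0.2334, 0.1523]
tool_rot: [179.9, 0.1, 10.7]
force: [-3.2, -3.6, 0.9]
grip_width: 0.0004
grasp_force: 1.6
```

```bash
python3 -c "
from h import *
rel([w(101),w(104),w(104,.25),w(199,.25),w(199)])"
```

```text
t 12.85 pos [0.6053 0.2334 0.1523] rot [1.7988e+02 1.3000e-01 1.0690e+01] F [-3.22 -3.6   0.86] w 0.0004 gf 1.6 q [  -1.   23.  -28.   88.   11.   72. -111.]
[np.float64(0.006), np.float64(-0.006), np.float64(0.002), np.float64(0.001), np.float64(0.001), np.float64(-0.004)]
[np.float64(-0.008), np.float64(-0.001), np.float64(0.002), np.float64(0.001), np.float64(0.002), np.float64(-0.039)]
[np.float64(-0.009), np.float64(-0.0), np.float64(-0.488), np.float64(0.001), np.float64(0.002), np.float64(-0.039)]
[np.float64(-0.183), np.float64(0.381), np.float64(-0.487), np.float64(-0.0), np.float64(0.002), np.float64(-1.144)]
[np.float64(-0.181), np.float64(0.38), np.float64(0.003), np.float64(-0.0), np.float64(0.002), np.float64(-1.144)]
```

apply_moves:
  moves:
    - [-0.02,0,0,0,0,0,0]
    - [-0.02,0,-0.2,0,0,0,0]
    - [-0.02,0,-0.4,0,0,-0.05,0]
    - [-0.05,0.05,-0.4,0,0,-0.15,0]
    - [-0.07,0.1,-0.4,0,0,-0.25,0]
    - [-0.1,0.15,-0.4,0,0,-0.35,0]
    - [-0.12,0.2,-0.4,0,0,-0.45,0]
    - [-0.14,0.25,-0.4,0,0,-0.55,0]
    - [-0.16,0.3,-0.4,0,0,-0.65,0]
    - [-0.18,0.35,-0.4,0,0,-0.75,0]
    - [-0.18,0.38,-0.4,0,0,-0.85,0]
    - [-0.18,0.38,-0.4,0,0,-0.95,0]
    - [-0.18,0.38,-0.4,0,0,-0.95,0]

```text
time_s: 14.15
tool_pos: [0.5848, 0.1538, 0.2326]
tool_rot: [179.9, -0.1, 92.6]
force: [-1.0, -0.8, -0.0]
grip_width: 0.0004
grasp_force: 0.0
```

```bash
python3 -c "
from h import *
rel([w(199,.23),w(199)])
J=viewer.read_camera('top')[:,:,::-1]
cv2.imwrite('pics/t6.png',cv2.resize(J[165:285,170:335],None,fx=4.5,fy=4.5,interpolation=cv2.INTER_CUBIC))"
```

```text
t 14.15 pos [0.5848 0.1538 0.2326] rot [ 1.7989e+02 -6.0000e-02  9.2570e+01] F [-0.98 -0.76 -0.01] w 0.0004 gf 0.0 q [ 15.  16. -39.  88.  10.  79. -22.]
[np.float64(-0.009), np.float64(-0.006), np.float64(0.013), np.float64(0.001), np.float64(-0.0), np.float64(-0.191)]
[np.float64(-0.01), np.float64(-0.007), np.float64(0.403), np.float64(0.001), np.float64(-0.0), np.float64(-0.191)]
```

View pics/t6.png

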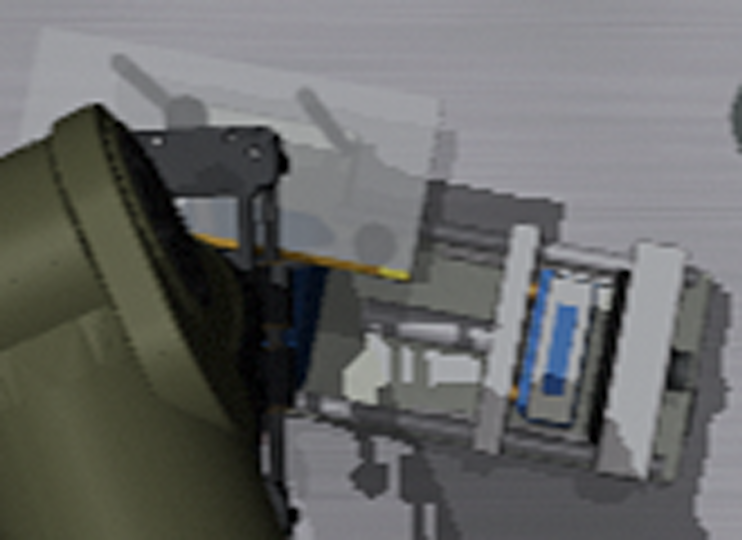

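The jaw is now close to the cassette (crop about 530,340), which is still upright. Grey knobs at (376,242) and (185,110) fit spokes at 281° and 11°, so the next spoke is at about 191°. Inserting behind it.

apply_moves:
  moves:
    - [-0.01,-0.006,0,0,0,-0.1,0]
    - [-0.01,-0.006,0,0,0,-0.19,0]
    - [-0.01,-0.006,0,0,0,-0.19,0]
    - [-0.01,-0.006,0.2,0,0,-0.19,0]
    - [-0.01,-0.006,0.35,0,0,-0.19,0]
    - [-0.01,-0.006,0.4,0,0,-0.19,0]
    - [-0.01,-0.006,0.4,0,0,-0.19,0]

```text
time_s: 14.9
tool_pos: [0.5826, 0.1511, 0.1506]
tool_rot: [-179.9, -0.0, 108.7]
force: [0.8, 1.2, 0.5]
grip_width: 0.0005
grasp_force: 0.0
```

```bash
python3 -c "
from h import *
rel([w(199)])"
```

```text
t 14.9 pos [0.5826 0.1511 0.1506] rot [-1.7986e+02 -3.0000e-02  1.0868e+02] F [0.79 1.25 0.5 ] w 0.0005 gf 0.0 q [ 16.  20. -41.  94.  13.  71.  -8.]
[np.float64(0.002), np.float64(0.006), np.float64(-0.007), np.float64(-0.002), np.float64(-0.0), np.float64(-0.004)]
```

apply_moves:
  moves:
    - [0.03,0,0,0,0,0.07,0]
    - [0.06,-0.004,0,0,0,0.14,0]
    - [0.09,-0.004,0,0,0,0.21,0]
    - [0.119,-0.001,0,0,0,0.28,0]
    - [0.149,0.006,0,0,0,0.35,0]
    - [0.177,0.015,0,0,0,0.42,0]
    - [0.177,0.015,0,0,0,0.42,0]
    - [0.177,0.015,0,0,0,0.42,0]

```text
time_s: 15.7
tool_pos: [0.576, 0.1836, 0.1532]
tool_rot: [179.9, 0.1, 72.6]
force: [-0.1, -5.5, -0.6]
grip_width: 0.0004
grasp_force: 2.5
```

```bash
cat >>h.py <<'E'
def push():
    o=env.get_obs(); rel([]); a=np.radians(o["tool_rot"][2]); d=np.array([np.cos(a),np.sin(a)])
    v=o["tool_pos"][:2]-HUB; F=o["force"][:2]
    print("push N",-(F@d).round(2),"torque Nm",round(float(-(v[0]*F[1]-v[1]*F[0])),3),"rad",np.linalg.norm(v),"ang",np.degrees(np.arctan2(v[1],v[0]))%360)
E
python3 -c "
from h import *
push();rel([w(163)])"
```

```text
t 15.7 pos [0.576  0.1836 0.1532] rot [1.7986e+02 1.2000e-01 7.2610e+01] F [-0.07 -5.54 -0.62] w 0.0004 gf 2.5 q [  9.  19. -36.  94.  12.  71. -46.]
push N 5.31 torque Nm -0.305 rad 0.05504182335033151 ang 179.88133907007477
t 15.7 pos [0.576  0.1836 0.1532] rot [1.7986e+02 1.2000e-01 7.2610e+01] F [-0.07 -5.54 -0.62] w 0.0004 gf 2.5 q [  9.  19. -36.  94.  12.  71. -46.]
[np.float64(0.007), np.float64(-0.012), np.float64(0.006), np.float64(0.002), np.float64(0.001), np.float64(-0.005)]
```

apply_moves:
  moves:
    - [0.0145,-0.0034,0,0,0,0.035,0]
    - [0.029,-0.006,0,0,0,0.07,0]
    - [0.029,-0.006,0,0,0,0.07,0]

```text
time_s: 16.0
tool_pos: [0.5763, 0.1893, 0.1531]
tool_rot: [179.9, 0.1, 66.5]
force: [-0.5, -5.5, 0.6]
grip_width: 0.0004
grasp_force: 2.8
```

apply_moves:
  moves:
    - [0.0145,-0.0034,0,0,0,0.035,0]
    - [0.0145,-0.0034,0,0,0,0.035,0]

```text
time_s: 16.2
tool_pos: [0.5765, 0.1914, 0.1531]
tool_rot: [179.9, 0.2, 63.5]
force: [-2.5, -6.8, 2.5]
grip_width: 0.0004
grasp_force: 3.8
```

```bash
python3 -c "
from h import *
push();rel([w(154)])"
```

```text
t 16.2 pos [0.5765 0.1914 0.1531] rot [179.88   0.23  63.5 ] F [-2.5  -6.82  2.5 ] w 0.0004 gf 3.8 q [  7.  19. -35.  94.  12.  71. -56.]
push N 7.22 torque Nm -0.392 rad 0.05508126671782788 ang 171.7640313789457
t 16.2 pos [0.5765 0.1914 0.1531] rot [179.88   0.23  63.5 ] F [-2.5  -6.82  2.5 ] w 0.0004 gf 3.8 q [  7.  19. -35.  94.  12.  71. -56.]
[np.float64(0.011), np.float64(-0.013), np.float64(0.005), np.float64(0.001), np.float64(0.003), np.float64(-0.006)]
```

apply_moves:
  moves:
    - [0.0097,-0.0024,0,0,0,0.023,0]
    - [0.0097,-0.0024,0,0,0,0.023,0]

```text
time_s: 16.4
tool_pos: [0.5765, 0.1924, 0.153]
tool_rot: [179.9, 0.3, 61.5]
force: [-3.6, -9.8, 2.7]
grip_width: 0.0006
grasp_force: 4.9
```

apply_moves:
  moves:
    - [0.0097,-0.0024,0,0,0,0.023,0]
    - [0.0097,-0.0024,0,0,0,0.023,0]

```text
time_s: 16.6
tool_pos: [0.5766, 0.1936, 0.153]
tool_rot: [179.9, 0.4, 59.5]
force: [-6.7, -10.9, 3.6]
grip_width: 0.0003
grasp_force: 5.8
```

```bash
python3 -c "
from h import *
push()"
```

```text
t 16.6 pos [0.5766 0.1936 0.153 ] rot [179.9    0.42  59.53] F [ -6.66 -10.9    3.56] w 0.0003 gf 5.8 q [  7.  19. -34.  93.  12.  71. -60.]
push N 12.77 torque Nm -0.66 rad 0.055337043574910004 ang 169.45181008863145
```

apply_moves:
  moves:
    - [0.0048,-0.0012,0,0,0,0.0116,0]
    - [0.0048,-0.0012,0,0,0,0.0116,0]

```text
time_s: 16.8
tool_pos: [0.5766, 0.194, 0.1529]
tool_rot: [179.9, 0.5, 58.5]
force: [-6.7, -11.5, 4.1]
grip_width: 0.0003
grasp_force: 6.5
```

```bash
python3 -c "
from h import *
push()"
```

```text
t 16.8 pos [0.5766 0.194  0.1529] rot [179.91   0.49  58.54] F [ -6.7  -11.52   4.1 ] w 0.0003 gf 6.5 q [  6.  19. -34.  93.  12.  71. -61.]
push N 13.32 torque Nm -0.698 rad 0.055446482848815364 ang 169.0546298594199
```

apply_moves:
  moves:
    - [0.004,-0.001,0,0,0,0.01,0]
    - [0.004,-0.001,0,0,0,0.01,0]

```text
time_s: 17.0
tool_pos: [0.5766, 0.1945, 0.1529]
tool_rot: [179.9, 0.5, 57.7]
force: [-7.2, -12.1, 5.3]
grip_width: 0.0002
grasp_force: 6.9
```

```bash
python3 -c "
from h import *
push()
J=viewer.read_camera('top')[:,:,::-1]
hsv=cv2.cvtColor(J,cv2.COLOR_BGR2HSV)
m=cv2.inRange(hsv,(100,110,60),(125,255,255)); m[:, :270]=0; m[:,330:]=0; m[:200]=0; m[280:]=0
n,l,s,c=cv2.connectedComponentsWithStats(m)
for i in range(1,n):
    if s[i,4]>8:
        pts=np.argwhere(l==i)[:,::-1].astype(np.float32); print(s[i],c[i].round(1),cv2.minAreaRect(pts))
for d in masks_of('top','cassette')[:2]:
    print(d['conf'],d['location'],cv2.minAreaRect(np.argwhere(d['pixels'])[:,::-1].astype(np.float32)))
g=cv2.cvtColor(J,cv2.COLOR_BGR2GRAY)
for v in (225,232,240,248,256): print(v,g[v,275:325].tolist())
ex=np.array([.985,-.174]);ey=np.array([.174,.985])
for x in(.5486,.5886,.6286):
  for y,z in((.0679,.112),(.0799,.112),(.0799,.145),(.1049,.145),(.1073,.105)): print(x,y,proj('top',[[*(x*ex+y*ey),z]]).round(1))
"
```

```text
t 17.0 pos [0.5766 0.1945 0.1529] rot [179.91   0.52  57.67] F [ -7.22 -12.1    5.27] w 0.0002 gf 6.9 q [  6.  19. -34.  93.  11.  71. -62.]
push N 14.09 torque Nm -0.738 rad 0.05549653274057955 ang 168.56196904486328
[288 226   9  33  73] [291.5 240.9] ((291.5509338378906, 241.72830200195312), (2.9486165046691895, 32.557640075683594), 10.619654655456543)
[295 234   7  19  75] [297.7 243. ] ((297.6577453613281, 242.93960571289062), (3.823276996612549, 18.768814086914062), 10.007979393005371)
0.86 [296.7, 242.7] ((298.3243103027344, 243.5540771484375), (11.014732360839844, 33.53739547729492), 9.462322235107422)
0.75 [423.9, 206.7] ((421.7322998046875, 206.81845092773438), (45.485416412353516, 31.06321144104004), 3.1798300743103027)
225 [108, 108, 110, 109, 109, 107, 108, 110, 108, 101, 73, 124, 168, 163, 165, 165, 163, 121, 54, 73, 75, 81, 91, 97, 100, 92, 86, 73, 49, 50, 59, 65, 43, 12, 16, 118, 168, 166, 165, 164, 164, 164, 164, 165, 164, 169, 134, 74, 78, 76]
232 [107, 107, 107, 106, 108, 107, 107, 109, 107, 99, 133, 168, 164, 164, 168, 135, 54, 45, 82, 88, 130, 169, 164, 163, 164,
[... 592 characters left out ...]
89, 87]
256 [108, 106, 107, 111, 101, 131, 168, 166, 165, 164, 170, 128, 53, 98, 97, 115, 156, 165, 164, 164, 164, 165, 164, 164, 169, 132, 26, 6, 1, 59, 134, 167, 165, 164, 165, 166, 165, 163, 164, 167, 152, 122, 109, 110, 111, 110, 110, 87, 51, 72]
0.5486 0.0679 [[304.1 259.1]]
0.5486 0.0799 [[299.5 258.3]]
0.5486 0.0799 [[299.2 257.8]]
0.5486 0.1049 [[289.3 256. ]]
0.5486 0.1073 [[289.  256.4]]
0.5886 0.0679 [[306.9 243.7]]
0.5886 0.0799 [[302.3 242.9]]
0.5886 0.0799 [[302.2 241.9]]
0.5886 0.1049 [[292.3 240.1]]
0.5886 0.1073 [[291.8 241.1]]
0.6286 0.0679 [[309.7 228.4]]
0.6286 0.0799 [[305.1 227.5]]
0.6286 0.0799 [[305.1 226.2]]
0.6286 0.1049 [[295.2 224.4]]
0.6286 0.1073 [[294.7 225.9]]
```

The cassette sits square against the pad, and the push is about 14 N at 55 mm, or 11 N at 70 mm. I'm checking the contact lever with the wrist moment before releasing.

```bash
python3 -c "
from h import *
o=env.get_obs(); print(o['force'],o['wrist_torque'],o['tool_rot'])
M=R.from_euler('xyz',o['tool_rot'],degrees=True); print('tool frame F',M.inv().apply(o['force']),'T',M.inv().apply(o['wrist_torque']),'T as if already tool')"
```

```text
[ -7.25723531 -11.61332563   5.57516709] [-2.63637036  1.51802901  0.05623879] [179.91386092   0.52160741  57.68740791]
tool frame F [-13.74439248   0.08254734  -5.45015099] T [-0.12679347 -3.03947168 -0.05965643] T as if already tool
```

The lever is about 59 mm, so the torque is about 0.82 Nm, or 11.7 N at 70 mm. That is firm, so I stop here, back off and leave.

apply_moves:
  moves:
    - [-0.02,0,0,0,0,0,0]
    - [-0.05,0,0,0,0,0,0]
    - [-0.05,0,-0.1,0,0,0,0]
    - [-0.05,0,-0.3,0,0,0,0]
    - [-0.05,0,-0.5,0,0,0,0]
    - [-0.15,0,-0.7,0,0,0,0]
    - [-0.35,-0.1,-0.7,0,0,0,0]
    - [-0.55,-0.2,-0.7,0,0,0,0]
    - [-0.7,-0.3,-0.7,0,0,0,0]
    - [-0.7,-0.3,-0.7,0,0,0,0]
    - [-0.7,-0.3,-0.7,0,0,0,0]

```text
time_s: 18.2
tool_pos: [0.4526, 0.1143, 0.2933]
tool_rot: [179.8, -0.1, 57.9]
force: [0.7, 0.5, -1.1]
grip_width: 0.0002
grasp_force: 0.0
```

```bash
python3 -c "
from h import *
push()
J=viewer.read_camera('top')[:,:,::-1]
g=cv2.cvtColor(J,cv2.COLOR_BGR2GRAY)
for v in (232,240,248): print(v,g[v,275:325].tolist())
for n in('top','scene'):
  viewer.read_camera(n)
  for d in masks_of(n,'cassette')[:1]: print(n,d['conf'],d['location'],cv2.minAreaRect(np.argwhere(d['pixels'])[:,::-1].astype(np.float32)))
"
```

```text
t 18.2 pos [0.4526 0.1143 0.2933] rot [ 1.798e+02 -1.400e-01  5.792e+01] F [ 0.68  0.49 -1.09] w 0.0002 gf 0.0 q [ 17.  -5. -32. 101.  -3.  84. -46.]
push N -0.77 torque Nm 0.04 rad 0.19133472944712568 ang 201.20788779678077
232 [104, 104, 104, 105, 103, 103, 104, 103, 102, 119, 149, 161, 159, 162, 166, 125, 26, 48, 80, 86, 127, 165, 162, 161, 162, 160, 162, 161, 164, 140, 74, 13, 6, 15, 120, 166, 163, 160, 162, 160, 160, 160, 161, 161, 153, 116, 92, 105, 103, 101]
240 [139, 145, 151, 156, 160, 164, 164, 145, 143, 163, 162, 161, 162, 160, 116, 40, 82, 94, 117, 155, 156, 127, 94, 96, 96, 101, 138, 167, 131, 23, 8, 0, 112, 163, 162, 161, 160, 161, 161, 161, 160, 161, 162, 143, 111, 106, 104, 105, 105, 104]
248 [160, 160, 161, 161, 160, 161, 157, 158, 160, 161, 161, 164, 125, 55, 73, 81, 85, 126, 166, 142, 104, 97, 98, 94, 124, 157, 143, 80, 8, 7, 7, 118, 165, 162, 162, 161, 161, 160, 159, 161, 163, 166, 127, 32, 30, 50, 64, 69, 86, 84]
top 0.8 [298.1, 240.1] ((297.8229064941406, 243.64309692382812), (11.180011749267578, 33.197357177734375), 9.865806579589844)
scene 0.95 [313.3, 226.1] ((315.3916015625, 229.42050170898438), (41.12665557861328, 17.203306198120117), 36.25383758544922)
```

The cassette is held in place with the arm clear. Handing in.

```bash
python3 -c "
from h import *
print(env.sign_off())"
```

```text
the job is handed in; nothing more can be done
None
```

The blue-banded cassette is clamped upright against the end plate; the last wheel push was about 11–12 N at 70 mm, in the firm range, and I handed in at about 18 s with the arm clear of the clamp.

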